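# Size a rocket fin's tab on the slot gauge

## Robot

A 7-joint arm with a two-finger parallel gripper is mounted at the origin on the work surface. World frame = base frame: x ahead of the robot, y to its left, z up, the work surface at z = 0. Lengths are in m, angles in rad, forces in N, time in s.
With the tool pointing down it reaches from about 0.4 to 0.875 m from the base axis. Payload 19.3 kg.
Tool frame: the origin (TCP) lies midway between the tips of the shut fingers; the grasp point (between the pads) lies 19 mm behind it (manip.grip_point_offset is the distance from the TCP to the grasp point, in m); z points along the fingers, y is the line along which they close (so a half turn about z gives the same grasp; the last joint's range is limited). The gripper opens to 85 mm and grips with 20 to 120 N. Pads are 22 mm wide; open, the fingers measure 114 mm over their backs; the gripper's body (76 mm by 85 mm) begins 54 mm behind the grasp point. The pads swing forward as they close: fully open they stand 13 mm farther back than shut.
Start: joints at [-1.273, 0.521, -0.036, 1.599, 0.021, 1.021, -0.113], TCP at [0.225, 0.583, 0.231] pointing down, gripper open.
Joint ranges: [-2.91, 2.91], [-0.3, 2.13], [-1.5, 1.42], [0.17, 2.43], [-1.26, 4.41], [0.16, 1.93], [-2.52, 2.52]. Speed limits (rad/s): [1.89, 1.89, 2.39, 2.39, 3.01, 3.01, 3.01].

## Interface

Orientations are given as a unit quaternion [w, x, y, z].
In Python, from rig import manip gives the robot as it stands. The module is installed in compiled form; this text tells all that it offers.
- The arm moves only by the shell command python3 -m pendant 'ROWS' [FORCE]. ROWS is JSON, a list of rows, each an object of numbers: "wx", "wy", "wz": the turn, a rotation vector about the tool's x, y, z in rad; "tx", "ty", "tz": the shift along the tool's x, y, z in m; "grip": the opening, from -1 (shut) to 1 (fully open). A call has exactly 10 rows; each row shifts and turns the commanded pose from where the row before left it, along the tool's axes as they then stand; what a row does not reach is not made up. A row lasts 1/8 s, in which the tool goes at most 62.5 mm and 10.7 degrees, less where a joint would pass 70% of its speed; a pose out of reach is approached as far as the arm can. A call with a gripper value outside its range is refused whole. The fingers move at their own pace and stop on an object; FORCE is the grip in N (left out, the last holds). Time passes only in rows, so rows that do not move let the fingers close, or fill a call up. It gives the time, the measured TCP pose, the force, the opening and the grip force at its end, in the units of the state.
- manip.observe(): the state, without advancing time (a new reading comes with each control period).
- manip.grab_frame(name): name is "scene" or "top"; returns (picture, depth): 420x560x3 uint8, red, green, blue; 420x560 float32, m along the optical axis (not along the pixel's ray), 0 where there is no reading.
- manip.calibration(name): a dict with "fovy" (degrees; the focal length in pixels is half the picture's height over the tangent of half this angle, whatever the lens; pixels are square), "cx", "cy" (the principal point, pixels), "rvec" (rotation vector, rad) and "tvec" (3), from world to camera coordinates, as OpenCV has them. Camera axes: x right, y down, z forward; pixel columns grow to the right and rows downward; lengths in m; the calibration is good to about 2 mm. A picture is of the moment at which its call begins. calibration takes no time and is no camera call.
- manip.sign_off(): hands the job in; it is judged then, once.
The state is a dict: "time_s": time; "qpos": joint angles; "dq": joint speeds; "tau": joint torques, N m; "eef_pos": TCP position; "orientation": TCP orientation; "force": force on the tool from outside, world axes, zero at the start; "moment": the same for the moment, N m; "gripper_width": finger opening in m; "finger_force": force on a finger pad.
Only numpy, scipy, OpenCV 4.12 (cv2) and the standard library are available. Lean on these libraries where they do the work, as an engineer would, in place of code of your own. Each camera call takes 0.05 s, during which the arm holds its last target. There are 200 camera calls.

## Task

Take the fin from the red bay of the drying rack and stand it in the open groove block so that you can change your hold from its ends to its flat faces. Then offer its tab to the slots of the aluminium gauge one after another, beginning at the narrowest, and leave it standing fully home in the first slot that accepts it. Leave the other two fins and the things on the bench where they are.

Things in the scene. Friction and masses are not known exactly. Their poses are not given: they have to be found in the camera images.
- fin_a_center (a point): one of three like rocket fins: upright white plate 60 mm wide (x), 20 mm thick (y), 95 mm high, orange band near its top, over a pale wooden tab projecting 25 mm from its lower end, full 60 mm width. 120 mm high in all, about 0.1 kg; origin at mid-height, 60 mm above the tab's end; z up. Starts in a rack bay, standing on its tab, x along the bay; which fin is in which bay varies
- fin_b_center (a point): another of the three fins: same size and origin as fin_a. Front and back are alike. Only the thickness of the tab (8 to 15 mm, centred under the 20 mm plate) differs from fin to fin; which has which is not told
- fin_c_center (a point): the third fin: same size and origin as fin_a, its own tab thickness
- rack: wooden drying rack of three bays side by side, 31 mm apart along its y; base 100 mm (x) by 125 mm (y), origin at the middle of its underside. Dividers 8 mm thick, 56 mm long in x, reach to 5 mm below the tops of the fins and stand 1.5 mm from their faces, so a fin there can be taken only by its two ends, 60 mm apart across x, which are open and 2 mm proud of the dividers
- marked_bay (a point): centre of the floor of the red bay, the rack's bay at its +y end with red dividers and red floor; 6 mm above the bench; x along the bay
- groove (a point): centre of the floor of the groove in the open wooden groove block (base 90 x 100 mm), 6 mm above the bench. The groove runs along x, 24 mm wide (30 mm at its bevelled mouth), 52 mm long, open at both ends; walls rise 52 mm above its floor. It holds a fin upright on its tab, a little loosely, with the top 68 mm free all round
- gauge: aluminium gauge, 92 mm (x) by 200 mm (y), origin at the middle of its underside. Four slots along x, 40 mm apart in y, at y = -60, -20, 20, 60 mm, widths growing from 6 mm at the -y end by 3.5 mm a slot. At both ends of every slot stands an 8 mm steel post (x = +-37 mm, 125 mm above the bench), so a fin there can be held only by its flat faces
- slot_1 (a point): centre of the mouth of gauge slot 1, the narrowest, on the gauge's top face 32 mm above the bench; x along the slot, z up; 1 blue dot beside it. All slots are 24 mm deep with a floor, mouths bevelled 2.5 mm a side. A tab fully home stands on the floor, the fin's centre 36 mm above the mouth
- slot_2 (a point): centre of the mouth of gauge slot 2, the second narrowest, on the gauge's top face 32 mm above the bench; x along the slot, z up; 2 blue dots beside it. A refused tab (at least 2 mm too thick) stops at the bevel, the fin's centre 57 to 60 mm above the mouth
- slot_3 (a point): centre of the mouth of gauge slot 3, the second widest, on the gauge's top face 32 mm above the bench; x along the slot, z up; 3 blue dots beside it. The first slot to accept a tab leaves it 1.5 mm of play
- slot_4 (a point): centre of the mouth of gauge slot 4, the widest, on the gauge's top face 32 mm above the bench; x along the slot, z up; 4 blue dots beside it
- glue: bystander: yellow glue bottle, 52 mm across, 120 mm high, origin at the middle of its underside
- driver: bystander: screwdriver with a blue handle, about 0.2 m long, lying on the bench beyond the work
- sander: bystander: cork sanding block 65 x 110 x 24 mm, origin at the middle of its underside
Mind the look-alikes: they are no part of the job. Leave any purple look-alike of the part that bears fin_b_center alone.

How it is judged:
By the outcome, as a careful person would: the job done as asked, in the order asked, and still so for the second after the job is handed in, with the robot touching nothing.
It also fails if it takes over 72 s, if anything falls off the work surface, if the arm or the gripper's body presses on something with over 40 N, if the wrist force passes 120 N, or if a joint passes its speed limit or range.

## Working session

There is one attempt and no reset: what is moved stays moved. The work goes in short steps, Python scripts to look and compute and a shell command to move; the robot and the scene stay as the last step left them, time stands still between calls to the robot, and variables do not carry over. Pictures are saved under pics/ and viewed, at most 10 in all, crops included, and the job is handed in when it is done.

```bash
mkdir -p pics; cat > h.py <<'E'
import numpy as np, cv2
from rig import manip
def cal(n):
    c=manip.calibration(n); f=210/np.tan(np.radians(c["fovy"])/2)
    R=cv2.Rodrigues(np.array(c["rvec"],float))[0]; return f,c["cx"],c["cy"],R,np.array(c["tvec"],float)
def grab(n):
    p,d=manip.grab_frame(n); np.savez(f"{n}.npz",p=p,d=d); return p,d
def cloud(n,d):
    f,cx,cy,R,t=cal(n); v,u=np.mgrid[:420,:560]
    P=np.stack([(u-cx)/f*d,(v-cy)/f*d,d],-1); W=(P-t)@R
    W[d==0]=np.nan; return W
def atz(n,u,v,z):
    f,cx,cy,R,t=cal(n); r=R.T@np.array([(u-cx)/f,(v-cy)/f,1]); o=-R.T@t
    return o+r*(z-o[2])/r[2]
def save(p,name,box=None,s=1):
    if box: p=p[box[1]:box[3],box[0]:box[2]]
    cv2.imwrite("pics/"+name,cv2.resize(p[...,::-1],None,fx=s,fy=s,interpolation=cv2.INTER_CUBIC))
E
python3 - <<'E'
from h import *
for n in("scene","top"):
    p,d=grab(n); save(p,n+"0.png"); f,cx,cy,R,t=cal(n); print(n,f,cx,cy,-R.T@t,R[2])
o=manip.observe(); print(o, manip.grip_point_offset)
E
```

```text
scene 412.08101802466354 282.32019551077025 206.06934613962846 [0.94434549 0.44136046 0.92805065] [-0.31750402 -0.41971893 -0.85031007]
top 429.4104357715568 279.33527800209686 202.77917973572474 [0.5598413  0.02460065 1.06871583] [ 0.06264978  0.01461732 -0.99792852]
{'time_s': 0.1, 'qpos': array([-1.27315985,  0.52196918, -0.03629538,  1.5999337 ,  0.02122076,
        1.02109281, -0.11281514]), 'dq': array([ 0.00053607, -0.00088316,  0.00051166, -0.00062376,  0.00128185,
       -0.00035886,  0.00038858]), 'tau': array([ 4.97415575e-03, -9.28474045e+01,  1.98446475e+00, -3.70532763e+01,
        1.80490559e-02,  5.23212191e-03, -1.49225178e-05]), 'eef_pos': array([0.22469703, 0.58289852, 0.23078064]), 'orientation': array([-4.14609977e-05,  1.82904417e-01,  9.83130569e-01, -5.07236109e-04]), 'force': array([ 0.43899541, -0.25444762,  0.55004416]), 'moment': array([-0.0171617 , -0.04445793, -0.00925338]), 'finger_force': 0.0, 'gripper_width': 0.08536911864378628} 0.0187
```

View pics/top0.png

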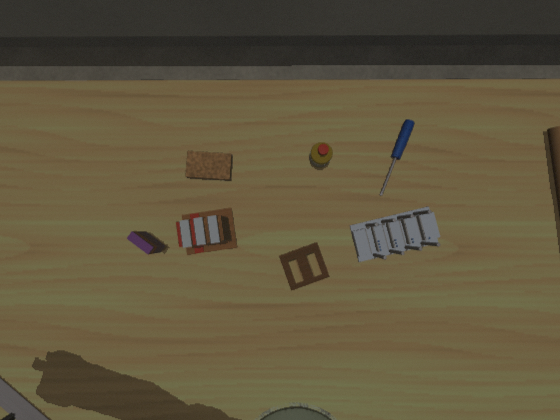

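View pics/scene0.png

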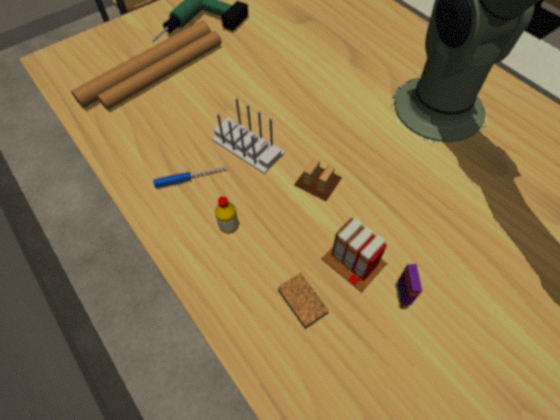

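The top view shows the rack at about (207,232) with its red bay at the left (+y) end, the groove block at (304,266) and the gauge at (396,235). The purple look-alike fin stands loose at (146,242). Candidates are the three white fins at about (186,234), (199,232) and (213,230), plus the purple one. The leftmost white fin, between the red dividers, fits the description, and I'll confirm it in a crop.

```bash
python3 - <<'E'
from h import *
p=np.load("top.npz")["p"]; q=np.clip(p.astype(float)*1.8,0,255).astype(np.uint8)
a=cv2.resize(q[200:265,165:250],None,fx=9,fy=9,interpolation=cv2.INTER_CUBIC)
save(a,"rack.png")
b=q[200:300,270:450]; save(b,"gg.png",None,4.4)
W=cloud("top",np.load("top.npz")["d"]); 
for nm,(u0,v0,u1,v1) in dict(rack=(170,200,245,262),groove=(275,238,335,295),gauge=(345,200,445,268)).items():
    w=W[v0:v1,u0:u1].reshape(-1,3); z=w[:,2]; print(nm,np.histogram(z[~np.isnan(z)],bins=np.arange(-.005,.14,.005))[0])
E
```

```text
rack [1048 1547  607   38    7    6    8    5    6    5    8    7    8    7
   11    6    9    9    8    9    8   14    7   28  134  490  569   11
    0]
groove [ 768 1361  811   43    4    2    4    2    3    4    5   27  300   61
    0    0    0    0    0    0    0    0    0    0    0    0    0    0
    0]
gauge [1542 1966  746  221   71   80  303 1344  145   13   19   11   14   11
   14   15   16   23   10   15   20   17   19   16   17   56   38    0
    0]
```

View pics/rack.png

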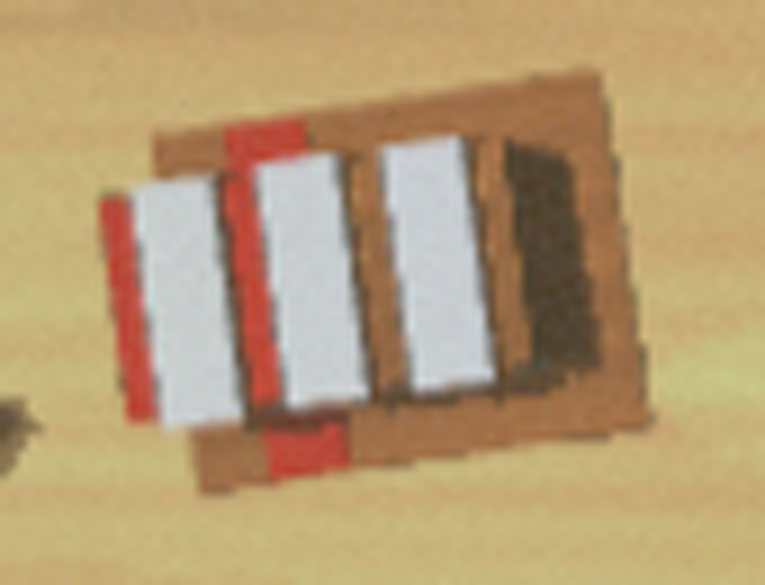

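View pics/gg.png

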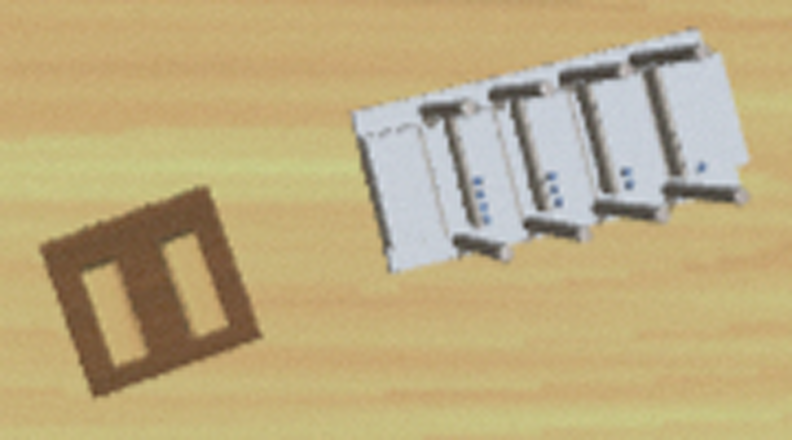

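```bash
cat > fit.py <<'E'
from h import *
from scipy.optimize import least_squares
def proj(n,P):
    f,cx,cy,R,t=cal(n); c=np.asarray(P)@R.T+t; return np.stack([f*c[:,0]/c[:,2]+cx,f*c[:,1]/c[:,2]+cy],-1)
def T(q,P):
    c,s=np.cos(q[2]),np.sin(q[2]); P=np.asarray(P,float); return np.stack([q[0]+c*P[:,0]-s*P[:,1],q[1]+s*P[:,0]+c*P[:,1],P[:,2]],-1)
def fit(P,uv,q0):
    r=least_squares(lambda q:(proj("top",T(q,P))-uv).ravel(),q0); return r.x,np.round(r.fun.reshape(-1,2),1).tolist()
E
python3 - <<'E'
from fit import *
def cr(l): return np.array(l,float)/4.4+[270,200]-.4
posts=[(470,107),(548,90),(625,72),(703,45),(503,254),(585,235),(660,214),(741,196)]
P=[(37,y,125) for y in(60,20,-20,-60)]+[(-37,y,125) for y in(60,20,-20,-60)]
qg,r=fit(np.array(P)/1e3,cr(posts),[.5,-.3,0]); print("gauge",qg,r)
# groove block outline at wall tops ~58mm? base corners z=.006
Pb=np.array([(45,50,6),(45,-50,6),(-45,-50,6),(-45,50,6)])/1e3
qb,r=fit(Pb,cr([(40,245),(208,186),(262,336),(95,398)]),[.5,0,0]); print("block",qb,r)
uv=np.array([(132,187),(212,176),(245,418),(160,430)])/9+[165,200]-.45
Pf=np.array([(30,10,126),(30,-10,126),(-30,-10,126),(-30,10,126)])/1e3
qf,r=fit(Pf,uv,[.5,.3,0]); print("fin",qf,r)
Pr=np.array([(50,62.5,6),(50,-62.5,6),(-50,-62.5,6),(-50,62.5,6)])/1e3
uv=np.array([(153,133),(600,70),(650,430),(200,495)])/9+[165,200]-.45
qr,r=fit(Pr,uv,[.5,.3,0]); print("rack",qr,r, T(qr,[(0,.031,0)]))
np.savez("q.npz",g=qg,b=qb,f=qf,r=qr)
W=cloud("top",np.load("top.npz")["d"])
import itertools
for nm,(u0,v0,u1,v1),lo,hi in(("fins",(170,200,245,262),.118,.14),("groovewall",(275,238,335,295),.05,.07),("gtop",(345,200,445,268),.027,.04)):
    w=W[v0:v1,u0:u1].reshape(-1,3); w=w[(w[:,2]>lo)&(w[:,2]<hi)]; print(nm,len(w),w.mean(0),np.median(w[:,2]),cv2.minAreaRect((w[:,:2]*1e3).astype(np.float32)))
# overlay both
ims=[]
for n,boxes in(("top",[(170,200,245,262),(275,238,335,295),(345,200,445,268)]),("scene",[(320,205,420,310),(290,150,345,205),(205,90,290,175)])):
    p=np.clip(np.load(n+".npz")["p"].astype(float)*1.8,0,255).astype(np.uint8); k=4
    im=cv2.resize(p,None,fx=k,fy=k,interpolation=cv2.INTER_CUBIC)
    def poly(q,pts,c):
        a=proj(n,T(q,np.array(pts)/1e3)); cv2.polylines(im,[np.int32((a+.5)*k)],True,c,1)
    def rect(x0,x1,y0,y1,z): return [(x0,y0,z),(x1,y0,z),(x1,y1,z),(x0,y1,z)]
    poly(qg,rect(-46,46,-100,100,32),(0,255,0)); poly(qg,rect(-46,46,-100,100,0),(255,0,255))
    for y,w in zip((-60,-20,20,60),(6,9.5,13,16.5)):
        poly(qg,rect(-33,33,y-w/2,y+w/2,32),(255,0,0))
        for x in(-37,37): poly(qg,rect(x-4,x+4,y-4,y+4,125),(0,0,255))
    poly(qb,rect(-45,45,-50,50,6),(0,255,0))
    for s in(1,-1): poly(qb,rect(-26,26,s*15,s*23,58),(255,0,0))
    poly(qr,rect(-50,50,-62.5,62.5,6),(0,255,0))
    for y in(-31,0,31): poly(qr,rect(-30,30,y-10,y+10,126),(0,0,255))
    row=[im[v0*k:v1*k,u0*k:u1*k] for u0,v0,u1,v1 in boxes]; H=max(r.shape[0] for r in row)
    row=np.hstack([np.pad(r,((0,H-r.shape[0]),(0,0),(0,0))) for r in row]); cv2.imwrite(f"pics/ov_{n}.png",cv2.resize(row[...,::-1],(min(800,row.shape[1]),int(row.shape[0]*min(1,800/row.shape[1])))))
    ims.append(cv2.imread(f"pics/ov_{n}.png"))
m=max(i.shape[1] for i in ims); cv2.imwrite("pics/ov.png",np.vstack([np.pad(i,((0,0),(0,m-i.shape[1]),(0,0))) for i in ims])[:600])
E
```

```text
gauge [ 0.55110552 -0.24030999  0.24016891] [[-0.4, 0.1], [-0.4, -0.4], [-0.1, -0.6], [-0.1, 1.2], [0.6, -0.2], [-0.2, -0.3], [0.6, 0.2], [0.0, -0.1]]
block [ 0.47173581 -0.02064353  0.34699663] [[-0.1, 0.0], [-0.1, -0.3], [0.3, 0.3], [-0.2, 0.1]]
fin [0.55188526 0.24478426 0.14147851] [[-0.1, -0.1], [0.0, -0.1], [-0.2, 0.1], [0.2, 0.0]]
rack [0.55677675 0.21401193 0.1446033 ] [[-0.0, 0.1], [0.1, -0.1], [0.0, -0.0], [-0.1, -0.0]] [[0.55230966 0.24468839 0.        ]]
fins 1158 [0.55744678 0.21410408 0.12452194] 0.12502124762701988 ((557.6820678710938, 214.2682342529297), (60.4902458190918, 101.43616485595703), 9.196549415588379)
groovewall 388 [ 0.47255922 -0.02034533  0.05816993] 0.058311409810128334 ((472.4813537597656, -20.25338363647461), (51.5594367980957, 63.80686569213867), 20.377172470092773)
gtop 1749 [ 0.55213634 -0.24476842  0.03216273] 0.032125610202062296 ((551.8174438476562, -240.95523071289062), (80.85823822021484, 201.08961486816406), 14.01192569732666)
```

View pics/ov.png

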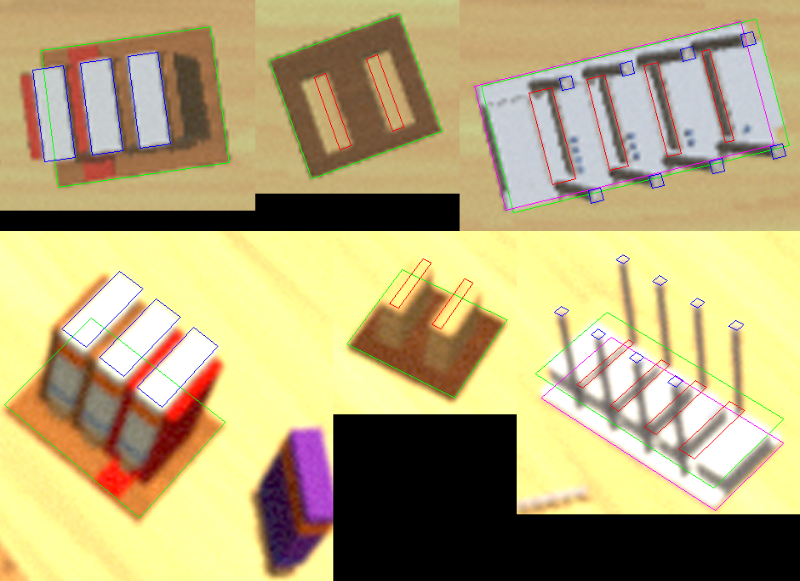

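The overlays match both views. The crop confirms that the target is the leftmost white fin, at crop pixel (190,300), between the two red dividers. The purple fin is a separate object and stays put. Next I'll work out the move to above the rack.

```bash
cat > go.py <<'E'
import sys
from fit import *
from scipy.spatial.transform import Rotation as Ro
# usage: go.py x y z toolYdeg -> shift in present tool axes, then turn about tool axes
def R_t(deg):
    a=np.radians(deg); y=np.array([np.cos(a),np.sin(a),0]); z=np.array([0,0,-1.]); return np.stack([np.cross(y,z),y,z],1)
x,y,z,deg=map(float,sys.argv[1:5]); o=manip.observe(); w,a,b,c=o["orientation"]; R=Ro.from_quat([a,b,c,w]).as_matrix()
print("shift",np.round(R.T@(np.array([x,y,z])-o["eef_pos"]),4),"turn",np.round(Ro.from_matrix(R.T@R_t(deg)).as_rotvec(),4),"t",round(o["time_s"],2),"F",np.round(o["force"],1),"w",round(o["gripper_width"],4),"q",np.round(o["qpos"],2),"p",np.round(o["eef_pos"],4))
E
python3 go.py 0.552 0.2447 0.225 8.2
```

```text
shift [-0.427  -0.1979  0.006 ] turn [-9.0000e-04  6.0000e-04  1.0598e+00] t 0.1 F [ 0.4 -0.3  0.6] w 0.0854 q [-1.27  0.52 -0.04  1.6   0.02  1.02 -0.11] p [0.2247 0.5829 0.2308]
```

```bash
python3 -m pendant '[{"tx":-0.0427,"ty":-0.0198,"grip":1},{"tx":-0.0427,"ty":-0.0198,"grip":1},{"tx":-0.0427,"ty":-0.0198,"grip":1},{"tx":-0.0427,"ty":-0.0198,"grip":1},{"tx":-0.0427,"ty":-0.0198,"grip":1},{"tx":-0.0427,"ty":-0.0198,"grip":1},{"tx":-0.0427,"ty":-0.0198,"grip":1},{"tx":-0.0427,"ty":-0.0198,"grip":1},{"tx":-0.0427,"ty":-0.0198,"grip":1},{"tx":-0.0427,"ty":-0.0198,"grip":1}]'
python3 -m pendant '[{"wz":0.15,"grip":1},{"wz":0.15,"grip":1},{"wz":0.15,"grip":1},{"wz":0.15,"grip":1},{"wz":0.15,"grip":1},{"wz":0.15,"grip":1},{"wz":0.16,"grip":1},{"grip":1},{"grip":1},{"grip":1}]'
python3 go.py 0.552 0.2447 0.082 8.2
```

```text
shift [-0.427  -0.1977  0.149 ] turn [-9.0000e-04  6.0000e-04  1.0598e+00] t 0.1 F [ 0.4 -0.3  0.6] w 0.0854 q [-1.27  0.52 -0.04  1.6   0.02  1.02 -0.11] p [0.2247 0.5829 0.2308]invalid input at $[0]: expected keys wx, wy, wz, tx, ty, tz, grip
invalid input at $[0]: expected keys wx, wy, wz, tx, ty, tz, grip
```

```bash
python3 -m pendant '[{"wx":0,"wy":0,"wz":0,"tx":-0.0427,"ty":-0.0198,"tz":0,"grip":1},{"wx":0,"wy":0,"wz":0,"tx":-0.0427,"ty":-0.0198,"tz":0,"grip":1},{"wx":0,"wy":0,"wz":0,"tx":-0.0427,"ty":-0.0198,"tz":0,"grip":1},{"wx":0,"wy":0,"wz":0,"tx":-0.0427,"ty":-0.0198,"tz":0,"grip":1},{"wx":0,"wy":0,"wz":0,"tx":-0.0427,"ty":-0.0198,"tz":0,"grip":1},{"wx":0,"wy":0,"wz":0,"tx":-0.0427,"ty":-0.0198,"tz":0,"grip":1},{"wx":0,"wy":0,"wz":0,"tx":-0.0427,"ty":-0.0198,"tz":0,"grip":1},{"wx":0,"wy":0,"wz":0,"tx":-0.0427,"ty":-0.0198,"tz":0,"grip":1},{"wx":0,"wy":0,"wz":0,"tx":-0.0427,"ty":-0.0198,"tz":0,"grip":1},{"wx":0,"wy":0,"wz":0,"tx":-0.0427,"ty":-0.0198,"tz":0,"grip":1}]'
python3 -m pendant '[{"wx":0,"wy":0,"wz":0.15,"tx":0,"ty":0,"tz":0,"grip":1},{"wx":0,"wy":0,"wz":0.15,"tx":0,"ty":0,"tz":0,"grip":1},{"wx":0,"wy":0,"wz":0.15,"tx":0,"ty":0,"tz":0,"grip":1},{"wx":0,"wy":0,"wz":0.15,"tx":0,"ty":0,"tz":0,"grip":1},{"wx":0,"wy":0,"wz":0.15,"tx":0,"ty":0,"tz":0,"grip":1},{"wx":0,"wy":0,"wz":0.15,"tx":0,"ty":0,"tz":0,"grip":1},{"wx":0,"wy":0,"wz":0.16,"tx":0,"ty":0,"tz":0,"grip":1},{"wx":0,"wy":0,"wz":0,"tx":0,"ty":0,"tz":0,"grip":1},{"wx":0,"wy":0,"wz":0,"tx":0,"ty":0,"tz":0,"grip":1},{"wx":0,"wy":0,"wz":0,"tx":0,"ty":0,"tz":0,"grip":1}]'
python3 go.py 0.552 0.2447 0.082 8.2
```

```text
time_s: 1.35
eef_pos: [0.5528, 0.2436, 0.2311]
orientation: [-0.0, 0.183, 0.983, -0.0]
force: [0.8, 0.5, -0.4]
gripper_width: 0.0855
finger_force: 0.0
time_s: 2.6
eef_pos: [0.552, 0.2448, 0.2313]
orientation: [-0.0, 0.654, 0.756, 0.0]
force: [0.5, -0.2, 0.2]
gripper_width: 0.0854
finger_force: 0.0
shift [-1.000e-04  0.000e+00  1.493e-01] turn [-0.0001 -0.0001  0.0019] t 2.6 F [ 0.5 -0.2  0.2] w 0.0854 q [-0.73  0.51  0.31  1.67 -0.18  0.99 -0.21] p [0.552  0.2448 0.2313]
```

```bash
python3 -m pendant '[{"wx":0,"wy":0,"wz":0,"tx":0,"ty":0,"tz":0.03,"grip":1},{"wx":0,"wy":0,"wz":0,"tx":0,"ty":0,"tz":0.03,"grip":1},{"wx":0,"wy":0,"wz":0,"tx":0,"ty":0,"tz":0.03,"grip":1},{"wx":0,"wy":0,"wz":0,"tx":0,"ty":0,"tz":0.03,"grip":1},{"wx":0,"wy":0,"wz":0,"tx":0,"ty":0,"tz":0.029,"grip":1},{"wx":0,"wy":0,"wz":0,"tx":0,"ty":0,"tz":0,"grip":1},{"wx":0,"wy":0,"wz":0,"tx":0,"ty":0,"tz":0,"grip":-1},{"wx":0,"wy":0,"wz":0,"tx":0,"ty":0,"tz":0,"grip":-1},{"wx":0,"wy":0,"wz":0,"tx":0,"ty":0,"tz":0,"grip":-1},{"wx":0,"wy":0,"wz":0,"tx":0,"ty":0,"tz":0,"grip":-1}]' 60
python3 go.py 0.552 0.2447 0.082 8.2
```

```text
time_s: 3.85
eef_pos: [0.5527, 0.2452, 0.0838]
orientation: [0.0, 0.655, 0.756, 0.001]
force: [-0.2, -0.9, 7.7]
gripper_width: 0.0593
finger_force: 63.4
shift [-0.0004 -0.0007  0.0018] turn [ 0.0019 -0.0008 -0.    ] t 3.85 F [-0.2 -0.9  7.7] w 0.0593 q [-0.68  0.69  0.25  1.78 -0.25  0.7  -0.16] p [0.5527 0.2452 0.0838]
```

```bash
python3 -m pendant '[{"wx":0,"wy":0,"wz":0,"tx":0,"ty":0,"tz":-0.01,"grip":-1},{"wx":0,"wy":0,"wz":0,"tx":0,"ty":0,"tz":-0.015,"grip":-1},{"wx":0,"wy":0,"wz":0,"tx":0,"ty":0,"tz":-0.02,"grip":-1},{"wx":0,"wy":0,"wz":0,"tx":0,"ty":0,"tz":-0.02,"grip":-1},{"wx":0,"wy":0,"wz":0,"tx":0,"ty":0,"tz":-0.02,"grip":-1},{"wx":0,"wy":0,"wz":0,"tx":0,"ty":0,"tz":-0.02,"grip":-1},{"wx":0,"wy":0,"wz":0,"tx":0,"ty":0,"tz":-0.02,"grip":-1},{"wx":0,"wy":0,"wz":0,"tx":0,"ty":0,"tz":-0.02,"grip":-1},{"wx":0,"wy":0,"wz":0,"tx":0,"ty":0,"tz":-0.015,"grip":-1},{"wx":0,"wy":0,"wz":0,"tx":0,"ty":0,"tz":0,"grip":-1}]'
python3 - <<'E'
from h import *
p,d=grab("scene"); save(np.clip(p.astype(float)*1.3,0,255).astype(np.uint8),"lift.png",(280,100,480,320),2.5)
E
python3 go.py 0.472 -0.0205 0.24 20
```

```text
time_s: 5.1
eef_pos: [0.5524, 0.245, 0.2437]
orientation: [0.0, 0.655, 0.756, 0.001]
force: [-0.2, -0.6, -2.6]
gripper_width: 0.0592
finger_force: 65.9
shift [-0.2512 -0.117   0.0025] turn [ 5.000e-04 -2.000e-04 -2.061e-01] t 5.15 F [ 0.9  0.7 -1.1] w 0.0595 q [-0.74  0.49  0.32  1.66 -0.18  1.02 -0.22] p [0.552  0.2448 0.2426]
```

View pics/lift.png

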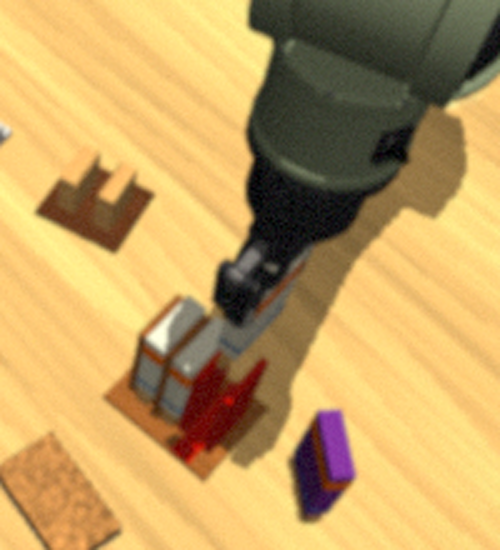

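The fin is held at about (265,310) in the crop, clear of the empty red bay, and the other two fins are still standing. Next it goes to the groove block.

```bash
python3 -m pendant '[{"wx":0,"wy":0,"wz":0,"tx":-0.03,"ty":-0.014,"tz":0,"grip":-1},{"wx":0,"wy":0,"wz":0,"tx":-0.037,"ty":-0.0172,"tz":0,"grip":-1},{"wx":0,"wy":0,"wz":0,"tx":-0.037,"ty":-0.0172,"tz":0,"grip":-1},{"wx":0,"wy":0,"wz":0,"tx":-0.037,"ty":-0.0172,"tz":0,"grip":-1},{"wx":0,"wy":0,"wz":0,"tx":-0.037,"ty":-0.0172,"tz":0,"grip":-1},{"wx":0,"wy":0,"wz":0,"tx":-0.037,"ty":-0.0172,"tz":0,"grip":-1},{"wx":0,"wy":0,"wz":0,"tx":-0.036,"ty":-0.017,"tz":0,"grip":-1},{"wx":0,"wy":0,"wz":-0.1,"tx":0,"ty":0,"tz":0,"grip":-1},{"wx":0,"wy":0,"wz":-0.106,"tx":0,"ty":0,"tz":0,"grip":-1},{"wx":0,"wy":0,"wz":0,"tx":0,"ty":0,"tz":0,"grip":-1}]'
python3 go.py 0.472 -0.0205 0.14 20
```

```text
time_s: 6.4
eef_pos: [0.4716, -0.0204, 0.2418]
orientation: [-0.0, 0.574, 0.819, -0.0]
force: [0.7, -0.9, -0.8]
gripper_width: 0.0589
finger_force: 66.0
shift [-0.0002  0.0005  0.1018] turn [-0.0009 -0.0002 -0.0009] t 6.4 F [ 0.7 -0.9 -0.8] w 0.0589 q [-0.37  0.28  0.35  1.99 -0.12  0.89  0.4 ] p [ 0.4716 -0.0204  0.2418]
```

```bash
python3 -m pendant '[{"wx":0,"wy":0,"wz":0,"tx":0,"ty":0,"tz":0.028,"grip":-1},{"wx":0,"wy":0,"wz":0,"tx":0,"ty":0,"tz":0.028,"grip":-1},{"wx":0,"wy":0,"wz":0,"tx":0,"ty":0,"tz":0.028,"grip":-1},{"wx":0,"wy":0,"wz":0,"tx":0,"ty":0,"tz":0.02,"grip":-1},{"wx":0,"wy":0,"wz":0,"tx":0,"ty":0,"tz":0.016,"grip":-1},{"wx":0,"wy":0,"wz":0,"tx":0,"ty":0,"tz":0.012,"grip":-1},{"wx":0,"wy":0,"wz":0,"tx":0,"ty":0,"tz":0.01,"grip":-1},{"wx":0,"wy":0,"wz":0,"tx":0,"ty":0,"tz":0.008,"grip":-1},{"wx":0,"wy":0,"wz":0,"tx":0,"ty":0,"tz":0.005,"grip":-1},{"wx":0,"wy":0,"wz":0,"tx":0,"ty":0,"tz":0,"grip":-1}]'
python3 go.py 0.472 -0.0205 0.083 20
```

```text
time_s: 7.65
eef_pos: [0.4719, -0.0203, 0.0872]
orientation: [-0.0, 0.574, 0.819, -0.0]
force: [0.1, 0.1, -1.5]
gripper_width: 0.0595
finger_force: 66.0
shift [-0.0002  0.0001  0.0042] turn [-0.0003 -0.     -0.0003] t 7.65 F [ 0.1  0.1 -1.5] w 0.0595 q [-0.27  0.53  0.25  2.12 -0.26  0.52  0.52] p [ 0.4719 -0.0203  0.0872]
```

Almost on the floor with no contact force. I'll take the last few millimetres, then release and back off.

```bash
python3 -m pendant '[{"wx":0,"wy":0,"wz":0,"tx":0,"ty":0,"tz":0.002,"grip":-1},{"wx":0,"wy":0,"wz":0,"tx":0,"ty":0,"tz":0.002,"grip":-1},{"wx":0,"wy":0,"wz":0,"tx":0,"ty":0,"tz":0,"grip":-1},{"wx":0,"wy":0,"wz":0,"tx":0,"ty":0,"tz":0,"grip":-1},{"wx":0,"wy":0,"wz":0,"tx":0,"ty":0,"tz":0,"grip":-0.2},{"wx":0,"wy":0,"wz":0,"tx":0,"ty":0,"tz":0,"grip":0.5},{"wx":0,"wy":0,"wz":0,"tx":0,"ty":0,"tz":0,"grip":0.8},{"wx":0,"wy":0,"wz":0,"tx":0,"ty":0,"tz":0,"grip":1},{"wx":0,"wy":0,"wz":0,"tx":0,"ty":0,"tz":0,"grip":1},{"wx":0,"wy":0,"wz":0,"tx":0,"ty":0,"tz":0,"grip":1}]'
python3 go.py 0.472 -0.0205 0.18 -70
```

```text
time_s: 8.9
eef_pos: [0.4719, -0.0202, 0.0833]
orientation: [-0.0, 0.574, 0.819, -0.0]
force: [0.4, 0.7, -0.3]
gripper_width: 0.0855
finger_force: 0.0
shift [-0.0003 -0.     -0.0967] turn [-1.0000e-04  1.0000e-04  1.5707e+00] t 8.9 F [ 0.4  0.7 -0.3] w 0.0855 q [-0.27  0.54  0.25  2.12 -0.26  0.51  0.52] p [ 0.4719 -0.0202  0.0833]
```

```bash
python3 -m pendant '[{"wx":0,"wy":0,"wz":0,"tx":0,"ty":0,"tz":-0.01,"grip":1},{"wx":0,"wy":0,"wz":0,"tx":0,"ty":0,"tz":-0.02,"grip":1},{"wx":0,"wy":0,"wz":0,"tx":0,"ty":0,"tz":-0.03,"grip":1},{"wx":0,"wy":0,"wz":0,"tx":0,"ty":0,"tz":-0.037,"grip":1},{"wx":0,"wy":0,"wz":0,"tx":0,"ty":0,"tz":0,"grip":1},{"wx":0,"wy":0,"wz":0.15,"tx":0,"ty":0,"tz":0,"grip":1},{"wx":0,"wy":0,"wz":0.15,"tx":0,"ty":0,"tz":0,"grip":1},{"wx":0,"wy":0,"wz":0.15,"tx":0,"ty":0,"tz":0,"grip":1},{"wx":0,"wy":0,"wz":0.15,"tx":0,"ty":0,"tz":0,"grip":1},{"wx":0,"wy":0,"wz":0.15,"tx":0,"ty":0,"tz":0,"grip":1}]'
python3 -m pendant '[{"wx":0,"wy":0,"wz":0.15,"tx":0,"ty":0,"tz":0,"grip":1},{"wx":0,"wy":0,"wz":0.15,"tx":0,"ty":0,"tz":0,"grip":1},{"wx":0,"wy":0,"wz":0.15,"tx":0,"ty":0,"tz":0,"grip":1},{"wx":0,"wy":0,"wz":0.15,"tx":0,"ty":0,"tz":0,"grip":1},{"wx":0,"wy":0,"wz":0.15,"tx":0,"ty":0,"tz":0,"grip":1},{"wx":0,"wy":0,"wz":0.071,"tx":0,"ty":0,"tz":0,"grip":1},{"wx":0,"wy":0,"wz":0,"tx":0,"ty":0,"tz":0,"grip":1},{"wx":0,"wy":0,"wz":0,"tx":0,"ty":0,"tz":0,"grip":1},{"wx":0,"wy":0,"wz":0,"tx":0,"ty":0,"tz":0,"grip":1},{"wx":0,"wy":0,"wz":0,"tx":0,"ty":0,"tz":0,"grip":1}]'
python3 - <<'E'
from h import *
p,d=grab("scene"); save(np.clip(p.astype(float)*1.5,0,255).astype(np.uint8),"groove.png",(260,80,400,220),4)
E
python3 go.py 0.472 -0.0205 0.082 -70
```

```text
time_s: 10.15
eef_pos: [0.4716, -0.0202, 0.1802]
orientation: [-0.0, 0.835, 0.55, -0.0]
force: [-0.9, -0.5, 0.1]
gripper_width: 0.0855
finger_force: 0.0
time_s: 11.4
eef_pos: [0.4719, -0.0203, 0.1803]
orientation: [-0.0, 0.985, 0.174, 0.0]
force: [0.2, 0.3, -0.2]
gripper_width: 0.0852
finger_force: 0.0
shift [-0.      0.0002  0.0983] turn [-0.     -0.0001 -0.0001] t 11.45 F [ 0.7 -0.2  0. ] w 0.0854 q [-0.65  0.46  0.76  2.07 -0.45  0.78 -0.84] p [ 0.4719 -0.0203  0.1803]
```

View pics/groove.png

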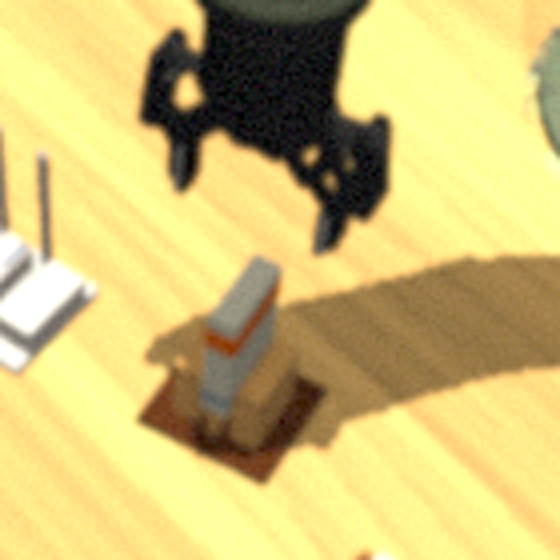

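The fin is standing upright in the groove at about (240,330) in the crop, with the open fingers straddling its faces. I'll lower and grip the flat faces.

```bash
python3 -m pendant '[{"wx":0,"wy":0,"wz":0,"tx":0,"ty":0,"tz":0.025,"grip":1},{"wx":0,"wy":0,"wz":0,"tx":0,"ty":0,"tz":0.025,"grip":1},{"wx":0,"wy":0,"wz":0,"tx":0,"ty":0,"tz":0.025,"grip":1},{"wx":0,"wy":0,"wz":0,"tx":0,"ty":0,"tz":0.023,"grip":1},{"wx":0,"wy":0,"wz":0,"tx":0,"ty":0,"tz":0,"grip":0},{"wx":0,"wy":0,"wz":0,"tx":0,"ty":0,"tz":0,"grip":-0.3},{"wx":0,"wy":0,"wz":0,"tx":0,"ty":0,"tz":0,"grip":-1},{"wx":0,"wy":0,"wz":0,"tx":0,"ty":0,"tz":0,"grip":-1},{"wx":0,"wy":0,"wz":0,"tx":0,"ty":0,"tz":0,"grip":-1},{"wx":0,"wy":0,"wz":0,"tx":0,"ty":0,"tz":0,"grip":-1}]' 60
python3 -m pendant '[{"wx":0,"wy":0,"wz":0,"tx":0,"ty":0,"tz":0,"grip":-1},{"wx":0,"wy":0,"wz":0,"tx":0,"ty":0,"tz":-0.005,"grip":-1},{"wx":0,"wy":0,"wz":0,"tx":0,"ty":0,"tz":-0.01,"grip":-1},{"wx":0,"wy":0,"wz":0,"tx":0,"ty":0,"tz":-0.02,"grip":-1},{"wx":0,"wy":0,"wz":0,"tx":0,"ty":0,"tz":-0.02,"grip":-1},{"wx":0,"wy":0,"wz":0,"tx":0,"ty":0,"tz":-0.025,"grip":-1},{"wx":0,"wy":0,"wz":0,"tx":0,"ty":0,"tz":-0.03,"grip":-1},{"wx":0,"wy":0,"wz":0,"tx":0,"ty":0,"tz":-0.035,"grip":-1},{"wx":0,"wy":0,"wz":0,"tx":0,"ty":0,"tz":-0.02,"grip":-1},{"wx":0,"wy":0,"wz":0,"tx":0,"ty":0,"tz":0,"grip":-1}]'
python3 - <<'E'
from fit import *
for i,y in enumerate((-.06,-.02,.02,.06)): print(i+1,np.round(T((.5515,-.2405,.2425),[(0,y,.032)]),4))
E
python3 go.py 0.5659 -0.2987 0.23 -76.1
```

```text
time_s: 12.7
eef_pos: [0.4723, -0.0201, 0.083]
orientation: [-0.0, 0.985, 0.174, 0.001]
force: [-1.2, 0.8, 10.6]
gripper_width: 0.0195
finger_force: 58.2
time_s: 13.95
eef_pos: [0.4723, -0.0201, 0.2487]
orientation: [-0.0, 0.985, 0.174, 0.001]
force: [-0.6, -0.3, -2.1]
gripper_width: 0.0192
finger_force: 58.7
1 [[ 0.5659 -0.2987  0.032 ]]
2 [[ 0.5563 -0.2599  0.032 ]]
3 [[ 0.5467 -0.2211  0.032 ]]
4 [[ 0.5371 -0.1823  0.032 ]]
shift [-0.0074  0.2938  0.0186] turn [-0.0003 -0.0025  0.1064] t 13.95 F [-0.6 -0.3 -2.1] w 0.0192 q [-0.75  0.36  0.86  2.   -0.34  0.93 -0.94] p [ 0.4723 -0.0201  0.2487]
```

```bash
python3 -m pendant '[{"wx":0,"wy":0,"wz":0,"tx":0,"ty":0.025,"tz":0,"grip":-1},{"wx":0,"wy":0,"wz":0,"tx":-0.0014,"ty":0.04,"tz":0,"grip":-1},{"wx":0,"wy":0,"wz":0,"tx":-0.002,"ty":0.05,"tz":0,"grip":-1},{"wx":0,"wy":0,"wz":0,"tx":-0.002,"ty":0.05,"tz":0,"grip":-1},{"wx":0,"wy":0,"wz":0,"tx":-0.001,"ty":0.05,"tz":0,"grip":-1},{"wx":0,"wy":0,"wz":0,"tx":-0.001,"ty":0.045,"tz":0,"grip":-1},{"wx":0,"wy":0,"wz":0,"tx":0,"ty":0.0338,"tz":0,"grip":-1},{"wx":0,"wy":0,"wz":0.106,"tx":0,"ty":0,"tz":0,"grip":-1},{"wx":0,"wy":0,"wz":0,"tx":0,"ty":0,"tz":0,"grip":-1},{"wx":0,"wy":0,"wz":0,"tx":0,"ty":0,"tz":0,"grip":-1}]'
python3 - <<'E'
from h import *
q=lambda p:np.clip(p.astype(float)*1.5,0,255).astype(np.uint8)
p,d=grab("scene"); b,e=grab("top")
a=cv2.resize(q(p)[60:190,180:300],(560,600)) ; save(a,"g1.png")
W=cloud("scene",d)
# fin white/any points in hand: 0.15<z<0.27 near target
m=(W[...,2]>.165)&(W[...,2]<.215)&(np.hypot(W[...,0]-.566,W[...,1]+.2987)<.06); print(m.sum(), W[m].mean(0), W[m].min(0),W[m].max(0))
E
python3 go.py 0.5659 -0.2987 0.12 -76.1
```

```text
time_s: 15.2
eef_pos: [0.5653, -0.2983, 0.2469]
orientation: [-0.0, 0.992, 0.122, -0.0]
force: [-0.6, 0.9, -1.0]
gripper_width: 0.0193
finger_force: 58.9
251 [ 0.57042805 -0.28934296  0.19434198] [ 0.53581453 -0.30053902  0.16831842] [ 0.59822056 -0.27738577  0.21493273]
shift [0.0004 0.0005 0.1272] turn [-0.0003 -0.0001  0.0023] t 15.3 F [ 0.5 -0.  -0.8] w 0.0193 q [-0.08  0.65  0.78  1.57 -0.49  1.12 -0.52] p [ 0.5654 -0.2983  0.2472]
```

View pics/g1.png

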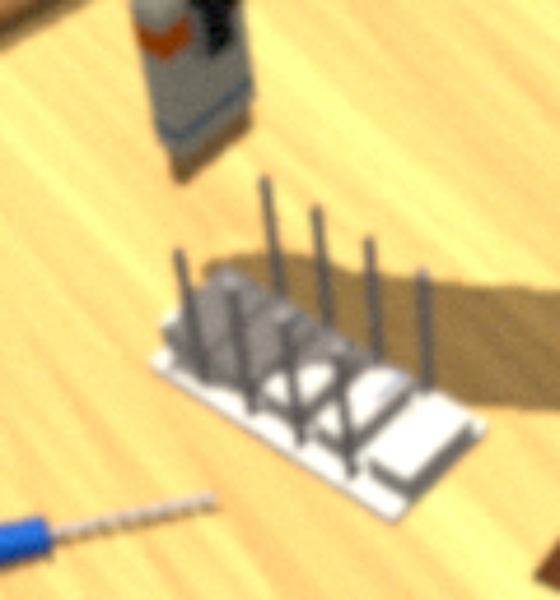

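The fin is held plumb above slot 1, with its tab end at about (180,180) to (248,130). The post tops are clear in this view, so I'll use them to check the gauge pose against the second camera.

```bash
python3 - <<'E'
from fit import *
S=lambda l:np.array(l,float)/[560/120,600/130]+[180,60]-.4
tops=S([(178,250),(232,285),(287,318),(342,350),(265,178),(317,207),(370,240),(423,272)])
P=np.array([(x,y,125) for x in(37,-37) for y in(-60,-20,20,60)])/1e3
r=least_squares(lambda q:(proj("scene",T(q,P))-tops).ravel(),[.55,-.24,.24]); print(r.x,np.round(r.fun.reshape(-1,2),1).tolist())
o=manip.observe()["eef_pos"]; zb=o[2]-.077
for hy in(4,7.5):print(np.round(proj("scene",T([o[0],o[1],.2425],np.array([(30,hy,zb*1e3),(30,-hy,zb*1e3),(-30,hy,zb*1e3),(-30,-hy,zb*1e3)])/1e3)),1).tolist())
print(S([(180,185),(248,132),(170,176)]).round(1).tolist())
E
```

```text
[ 0.55183602 -0.23850574  0.24711197] [[0.3, 0.5], [-0.0, -0.3], [-0.3, -0.5], [-0.4, -0.3], [0.0, 0.4], [0.0, 0.5], [0.0, -0.1], [0.3, -0.3]]
[[218.5, 100.3], [216.3, 98.9], [234.1, 87.4], [231.8, 86.1]]
[[219.5, 100.9], [215.3, 98.3], [235.0, 87.9], [230.8, 85.5]]
[[218.2, 99.7], [232.7, 88.2], [216.0, 97.7]]
```

```bash
python3 -m pendant '[{"wx":0,"wy":0,"wz":0,"tx":0.0005,"ty":-0.0005,"tz":0.02,"grip":-1},{"wx":0,"wy":0,"wz":0,"tx":0.0005,"ty":0,"tz":0.025,"grip":-1},{"wx":0,"wy":0,"wz":0,"tx":0,"ty":0,"tz":0.025,"grip":-1},{"wx":0,"wy":0,"wz":0,"tx":0,"ty":0,"tz":0.025,"grip":-1},{"wx":0,"wy":0,"wz":0,"tx":0,"ty":0,"tz":0.015,"grip":-1},{"wx":0,"wy":0,"wz":0,"tx":0,"ty":0,"tz":0.01,"grip":-1},{"wx":0,"wy":0,"wz":0,"tx":0,"ty":0,"tz":0.008,"grip":-1},{"wx":0,"wy":0,"wz":0,"tx":0,"ty":0,"tz":0.005,"grip":-1},{"wx":0,"wy":0,"wz":0,"tx":0,"ty":0,"tz":0,"grip":-1},{"wx":0,"wy":0,"wz":0,"tx":0,"ty":0,"tz":0,"grip":-1}]'
python3 go.py 0.5662 -0.2979 0.107 -76.05
```

```text
time_s: 16.55
eef_pos: [0.5664, -0.2983, 0.1147]
orientation: [0.0, 0.993, 0.121, 0.0]
force: [0.3, 0.8, -1.1]
gripper_width: 0.019
finger_force: 58.9
shift [-0.0001 -0.0004  0.0077] turn [ 0.0004 -0.0005 -0.0007] t 16.55 F [ 0.3  0.8 -1.1] w 0.019 q [-0.02  0.79  0.67  1.68 -0.61  0.89 -0.43] p [ 0.5664 -0.2983  0.1147]
```

```bash
python3 -m pendant '[{"wx":0,"wy":0,"wz":0,"tx":0,"ty":0,"tz":0.002,"grip":-1},{"wx":0,"wy":0,"wz":0,"tx":0,"ty":0,"tz":0.001,"grip":-1},{"wx":0,"wy":0,"wz":0,"tx":0,"ty":0,"tz":0.001,"grip":-1},{"wx":0,"wy":0,"wz":0,"tx":0,"ty":0,"tz":0.001,"grip":-1},{"wx":0,"wy":0,"wz":0,"tx":0,"ty":0,"tz":0.001,"grip":-1},{"wx":0,"wy":0,"wz":0,"tx":0,"ty":0,"tz":0.001,"grip":-1},{"wx":0,"wy":0,"wz":0,"tx":0,"ty":0,"tz":0.001,"grip":-1},{"wx":0,"wy":0,"wz":0,"tx":0,"ty":0,"tz":0,"grip":-1},{"wx":0,"wy":0,"wz":0,"tx":0,"ty":0,"tz":0,"grip":-1},{"wx":0,"wy":0,"wz":0,"tx":0,"ty":0,"tz":0,"grip":-1}]'
python3 go.py 0.5662 -0.2979 0.107 -76.05
```

```text
time_s: 17.8
eef_pos: [0.5665, -0.2986, 0.1072]
orientation: [0.0, 0.993, 0.121, 0.001]
force: [-1.5, 0.4, 11.7]
gripper_width: 0.0193
finger_force: 60.9
shift [-0.0001 -0.0008  0.0002] turn [ 0.0009 -0.001  -0.0009] t 17.8 F [-1.5  0.4 11.7] w 0.0193 q [-0.02  0.8   0.66  1.68 -0.61  0.87 -0.43] p [ 0.5665 -0.2986  0.1072]
```

Slot 1 refuses: 11.7 N of contact, with the tab end about 2 mm inside the bevel. I'll lift and move to slot 2.

```bash
python3 -m pendant '[{"wx":0,"wy":0,"wz":0,"tx":0,"ty":0,"tz":-0.006,"grip":-1},{"wx":0,"wy":0,"wz":0,"tx":0,"ty":0,"tz":-0.006,"grip":-1},{"wx":0,"wy":0,"wz":0,"tx":0,"ty":0,"tz":0,"grip":-1},{"wx":0,"wy":0,"wz":0,"tx":0,"ty":-0.01,"tz":0,"grip":-1},{"wx":0,"wy":0,"wz":0,"tx":0,"ty":-0.01,"tz":0,"grip":-1},{"wx":0,"wy":0,"wz":0,"tx":0,"ty":-0.01,"tz":0,"grip":-1},{"wx":0,"wy":0,"wz":0,"tx":0,"ty":-0.01,"tz":0,"grip":-1},{"wx":0,"wy":0,"wz":0,"tx":0,"ty":0,"tz":0,"grip":-1},{"wx":0,"wy":0,"wz":0,"tx":0,"ty":0,"tz":0,"grip":-1},{"wx":0,"wy":0,"wz":0,"tx":0,"ty":0,"tz":0,"grip":-1}]'
python3 go.py 0.5565 -0.2591 0.107 -76.05
```

```text
time_s: 19.05
eef_pos: [0.5566, -0.2598, 0.1183]
orientation: [0.0, 0.993, 0.121, 0.0]
force: [0.4, -0.2, -0.9]
gripper_width: 0.0196
finger_force: 58.9
shift [ 0.0001 -0.0007  0.0113] turn [ 0.0003  0.     -0.0011] t 19.05 F [ 0.4 -0.2 -0.9] w 0.0196 q [-0.09  0.76  0.68  1.75 -0.61  0.86 -0.47] p [ 0.5566 -0.2598  0.1183]
```

```bash
python3 -m pendant '[{"wx":0,"wy":0,"wz":0,"tx":0,"ty":-0.0003,"tz":0.004,"grip":-1},{"wx":0,"wy":0,"wz":0,"tx":0,"ty":0,"tz":0.002,"grip":-1},{"wx":0,"wy":0,"wz":0,"tx":0,"ty":0,"tz":0.001,"grip":-1},{"wx":0,"wy":0,"wz":0,"tx":0,"ty":0,"tz":0.001,"grip":-1},{"wx":0,"wy":0,"wz":0,"tx":0,"ty":0,"tz":0.001,"grip":-1},{"wx":0,"wy":0,"wz":0,"tx":0,"ty":0,"tz":0.001,"grip":-1},{"wx":0,"wy":0,"wz":0,"tx":0,"ty":0,"tz":0.001,"grip":-1},{"wx":0,"wy":0,"wz":0,"tx":0,"ty":0,"tz":0.001,"grip":-1},{"wx":0,"wy":0,"wz":0,"tx":0,"ty":0,"tz":0,"grip":-1},{"wx":0,"wy":0,"wz":0,"tx":0,"ty":0,"tz":0,"grip":-1}]'
python3 go.py 0.5565 -0.2594 0.1 -76.05
```

```text
time_s: 20.3
eef_pos: [0.5565, -0.2591, 0.1063]
orientation: [0.0, 0.993, 0.121, -0.0]
force: [0.1, -0.7, -1.6]
gripper_width: 0.0194
finger_force: 59.0
shift [-0.0001  0.0003  0.0063] turn [ 0.0001  0.     -0.0007] t 20.3 F [ 0.1 -0.7 -1.6] w 0.0194 q [-0.09  0.77  0.67  1.75 -0.62  0.84 -0.46] p [ 0.5565 -0.2591  0.1063]
```

No contact yet, so I'll go on in small steps.

```bash
python3 -m pendant '[{"wx":0,"wy":0,"wz":0,"tx":0,"ty":0,"tz":0.001,"grip":-1},{"wx":0,"wy":0,"wz":0,"tx":0,"ty":0,"tz":0.001,"grip":-1},{"wx":0,"wy":0,"wz":0,"tx":0,"ty":0,"tz":0.001,"grip":-1},{"wx":0,"wy":0,"wz":0,"tx":0,"ty":0,"tz":0.001,"grip":-1},{"wx":0,"wy":0,"wz":0,"tx":0,"ty":0,"tz":0,"grip":-1},{"wx":0,"wy":0,"wz":0,"tx":0,"ty":0,"tz":0,"grip":-1},{"wx":0,"wy":0,"wz":0,"tx":0,"ty":0,"tz":0,"grip":-1},{"wx":0,"wy":0,"wz":0,"tx":0,"ty":0,"tz":0,"grip":-1},{"wx":0,"wy":0,"wz":0,"tx":0,"ty":0,"tz":0,"grip":-1},{"wx":0,"wy":0,"wz":0,"tx":0,"ty":0,"tz":0,"grip":-1}]'
python3 go.py 0.5565 -0.2594 0.1 -76.05
```

```text
time_s: 21.55
eef_pos: [0.5565, -0.2591, 0.1023]
orientation: [0.0, 0.993, 0.121, -0.0]
force: [1.0, -1.2, -2.6]
gripper_width: 0.0193
finger_force: 58.8
shift [-0.0001  0.0003  0.0023] turn [ 0.0001  0.     -0.0007] t 21.55 F [ 1.  -1.2 -2.6] w 0.0193 q [-0.08  0.78  0.66  1.76 -0.62  0.83 -0.45] p [ 0.5565 -0.2591  0.1023]
```

The tab end is 6.7 mm below the mouth with no resistance, so slot 2 accepts. I'll lower it to the floor (TCP about 0.085).

```bash
python3 -m pendant '[{"wx":0,"wy":0,"wz":0,"tx":0,"ty":0,"tz":0.003,"grip":-1},{"wx":0,"wy":0,"wz":0,"tx":0,"ty":0,"tz":0.003,"grip":-1},{"wx":0,"wy":0,"wz":0,"tx":0,"ty":0,"tz":0.003,"grip":-1},{"wx":0,"wy":0,"wz":0,"tx":0,"ty":0,"tz":0.003,"grip":-1},{"wx":0,"wy":0,"wz":0,"tx":0,"ty":0,"tz":0.002,"grip":-1},{"wx":0,"wy":0,"wz":0,"tx":0,"ty":0,"tz":0.001,"grip":-1},{"wx":0,"wy":0,"wz":0,"tx":0,"ty":0,"tz":0.001,"grip":-1},{"wx":0,"wy":0,"wz":0,"tx":0,"ty":0,"tz":0.001,"grip":-1},{"wx":0,"wy":0,"wz":0,"tx":0,"ty":0,"tz":0.001,"grip":-1},{"wx":0,"wy":0,"wz":0,"tx":0,"ty":0,"tz":0,"grip":-1}]'
python3 go.py 0.5565 -0.2594 0.085 -76.05
```

```text
time_s: 22.8
eef_pos: [0.5567, -0.2592, 0.0851]
orientation: [-0.0, 0.993, 0.121, 0.0]
force: [-3.2, 0.7, 13.5]
gripper_width: 0.0189
finger_force: 61.1
shift [-0.0002  0.0001  0.0001] turn [ 0.0001 -0.0007 -0.0009] t 22.8 F [-3.2  0.7 13.5] w 0.0189 q [-0.07  0.8   0.64  1.76 -0.64  0.8  -0.44] p [ 0.5567 -0.2592  0.0851]
```

Floor contact of 13.5 N at exactly the home height. I'll release and retreat upward.

```bash
python3 -m pendant '[{"wx":0,"wy":0,"wz":0,"tx":0,"ty":0,"tz":-0.001,"grip":-0.6},{"wx":0,"wy":0,"wz":0,"tx":0,"ty":0,"tz":0,"grip":-0.2},{"wx":0,"wy":0,"wz":0,"tx":0,"ty":0,"tz":0,"grip":0.2},{"wx":0,"wy":0,"wz":0,"tx":0,"ty":0,"tz":0,"grip":0.4},{"wx":0,"wy":0,"wz":0,"tx":0,"ty":0,"tz":0,"grip":0.4},{"wx":0,"wy":0,"wz":0,"tx":0,"ty":0,"tz":0,"grip":0.4},{"wx":0,"wy":0,"wz":0,"tx":0,"ty":0,"tz":-0.015,"grip":0.4},{"wx":0,"wy":0,"wz":0,"tx":0,"ty":0,"tz":-0.02,"grip":0.4},{"wx":0,"wy":0,"wz":0,"tx":0,"ty":0,"tz":-0.03,"grip":0.4},{"wx":0,"wy":0,"wz":0,"tx":0,"ty":0,"tz":-0.04,"grip":0.4}]'
python3 -m pendant '[{"wx":0,"wy":0,"wz":0,"tx":0,"ty":0,"tz":-0.03,"grip":0.4},{"wx":0,"wy":0,"wz":0,"tx":0,"ty":0,"tz":-0.03,"grip":0.4},{"wx":0,"wy":0,"wz":0,"tx":-0.04,"ty":0,"tz":0,"grip":0.4},{"wx":0,"wy":0,"wz":0,"tx":-0.04,"ty":0,"tz":0,"grip":0.4},{"wx":0,"wy":0,"wz":0,"tx":-0.04,"ty":0,"tz":0,"grip":0.4},{"wx":0,"wy":0,"wz":0,"tx":-0.04,"ty":0,"tz":0,"grip":0.4},{"wx":0,"wy":0,"wz":0,"tx":0,"ty":0,"tz":0,"grip":0.4},{"wx":0,"wy":0,"wz":0,"tx":0,"ty":0,"tz":0,"grip":0.4},{"wx":0,"wy":0,"wz":0,"tx":0,"ty":0,"tz":0,"grip":0.4},{"wx":0,"wy":0,"wz":0,"tx":0,"ty":0,"tz":0,"grip":0.4}]'
python3 - <<'E'
from fit import *
p,d=grab("scene"); b,e=grab("top")
q=lambda p:np.clip(p.astype(float)*1.5,0,255).astype(np.uint8)
a=cv2.resize(q(p)[80:310,180:430],None,fx=2.2,fy=2.2,interpolation=cv2.INTER_CUBIC); save(a,"end.png")
for n,D in(("scene",d),("top",e)):
    W=cloud(n,D); m=(np.hypot(W[...,0]-.5565,W[...,1]+.2594)<.022)&(W[...,2]>.1)&(W[...,2]<.16)
    if m.sum(): print(n,m.sum(),np.percentile(W[m][:,2],[50,90,99]).round(4))
E
```

```text
time_s: 24.05
eef_pos: [0.5563, -0.259, 0.1923]
orientation: [0.0, 0.993, 0.121, -0.0]
force: [-0.1, -0.6, -0.3]
gripper_width: 0.0599
finger_force: 0.0
time_s: 25.3
eef_pos: [0.4017, -0.2973, 0.2503]
orientation: [0.0, 0.993, 0.121, -0.0]
force: [0.7, -0.3, -0.2]
gripper_width: 0.0598
finger_force: 0.0
scene 165 [0.1266 0.1296 0.1309]
top 246 [0.1275 0.1301 0.1313]
```

View pics/end.png

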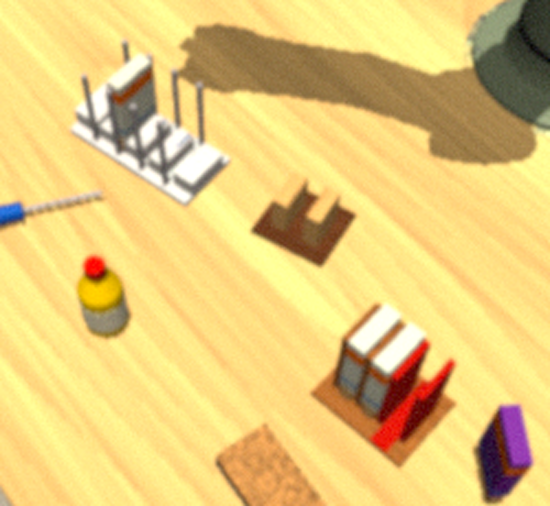

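The fin stands in slot 2 at about (133,90) with its top at 0.128 m, which is fully home. The other two fins, the groove block, the glue bottle, the sanding block and the purple fin are where they were.

```bash
python3 -c "from rig import manip; print(manip.sign_off())"
```

```text
the job is handed in; nothing more can be done
None
```

The fin from the red bay was regripped at the groove block, refused by slot 1, and now stands fully home in slot 2; the other two fins and the things on the bench were left alone, and I handed the job in at about 25 s.

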